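# Tip the pens out of a two-section desk dish into the pen tray

## Task

The pens in the two-section wooden desk dish belong in the silver pen tray, while the sealing wax and the eraser in its other section stay where they are. Lift the dish level, set it down and let go close beside a long side of the tray, squared up to it with the pens' section facing the tray; a hold from straight above cannot tip it, so now take it again with one that can. Low over the tray, tip the dish so that the pens slide out and come to lie lengthwise inside the tray, then stand the dish upright on the desk again and let go, leaving the bell and the other things on the desk alone.

Things in the scene. Friction and masses are not known exactly. Their poses are not given: they have to be found in the camera images.
- dish: Open two-section dish of brown wood, 148 (x) by 165 mm (y), 0.24 to 0.4 kg, loose; origin at centre of underside, z up. Floors 8 mm up. Divider along y at x = 0: 8 mm thick, top 36 mm up; end boards at y = +-80 mm, 27 mm high. Outer long sides (x = +-50 to +-74 mm) are only lips rising outwards at 20 degrees. Pens lie in the +x section. Starts turned up to 2.4 rad from facing the tray
- dish_grip (a point): point on the dish's grip board, 68 mm above the underside on the vertical centre line. The board stands in the middle of the divider: 16 mm thick (dish x), 48 mm wide (dish y), top 88 mm up; it can be pinched across thickness or width, from straight above or leaning; pinched across the width with the gripper leaning back about 40 degrees, away from the pens, it can be tipped without laying the gripper flat
- pen_lip (a point): middle of the upper edge of the pouring lip of the pens' section, at x = +73, y = 0, z = 16 mm in the dish's frame. Pens start to slide on the wood at about 27 to 35 degrees, so with the 20 degree lip a tip of about 60 to 70 degrees empties the section; the wax and eraser then rest against the divider
- pen_1: black fountain pen, 138 mm long (its y), 12 mm thick, loose, lying along the dish's y in the +x section; origin at the middle of its underside
- pen_2: black ball pen, 145 mm long (its y), 12 mm wide, 9 mm high, loose, lying beside the fountain pen; origin at the middle of its underside
- wax_stick: red stick of sealing wax, 90 mm long (its y), 11 mm thick, loose, in the dish's -x section; must stay there; origin at the middle of its underside
- eraser: pink rubber eraser, 44 mm long (its y), 20 x 11 mm, loose, in the dish's -x section; must stay there; origin at the centre of its underside
- pen_tray: low silver tray, 171 mm (its x) by 271 mm (its y, the long way), standing fast on the desk; flat floor 132 x 232 mm, 5 mm above the desk, broad rim 11 mm high. Origin at the centre of its underside. The free desk for the dish is on its -x side, so a dish facing it there has about the tray's own yaw
- bell: brass hand bell beyond the work, 60 mm wide, 87 mm high, loose bystander; origin at the centre of its underside
Mind the look-alikes: they are no part of the job. Leave any turquoise look-alike of the eraser alone.

How it is judged (in metres and radians):
On the way, in this order (a step that is already met when the one before it is completed fails the run):
1. the dish is lifted clear of the desk, level (height (world z) of dish above 0.025 m and angle between dish's own z axis and vertical below 0.3 rad), for 0.2 s.
2. the dish stands on the desk, released, beside a long side of the tray, squared up to it within about 25 degrees, the lip of the pens' section within 20 cm of the tray's centre, the pens still in it (angle between dish's own z axis and vertical below 0.06 rad and height (world z) of dish between -0.01 and 0.006 m and linear speed of dish below 0.02 m/s and contact force between the fingers and dish below 0.2 N and angle between the x axis of dish and the x axis of pen_tray, either way round below 0.45 rad and horizontal distance between pen_lip and pen_tray below 0.2 m and z of pen_1 in the frame of dish below 0.04 m and horizontal distance between each of pen_1, pen_2 and dish below 0.07 m), for 0.2 s.
3. the pens are in the tray while the dish is still tipped by more than 45 degrees over it (angle between dish's own z axis and vertical above 0.785 rad and horizontal distance between pen_lip and pen_tray below 0.13 m and x of pen_1 in the frame of pen_tray between -0.072 and 0.072 m and y of pen_1 in the frame of pen_tray between -0.065 and 0.065 m and z of each of pen_1, pen_2 in the frame of pen_tray below 0.03 m and x of pen_2 in the frame of pen_tray between -0.072 and 0.072 m and y of pen_2 in the frame of pen_tray between -0.065 and 0.065 m), for 0.1 s.
At the end, for the whole second after the job is handed in: Both pens lie at rest inside the pen tray (their middles within 72 mm of its centre crosswise and 65 mm lengthwise), within 0.4 rad of its long direction; the dish stands upright on the desk, at rest and released, with the wax stick and the eraser still in their section (x of pen_1 in the frame of pen_tray between -0.072 and 0.072 m and y of pen_1 in the frame of pen_tray between -0.065 and 0.065 m and z of each of pen_1, pen_2 in the frame of pen_tray below 0.03 m and angle between the y axis of each of pen_1, pen_2 and the y axis of pen_tray, either way round below 0.4 rad and linear speed of each of pen_1, pen_2 below 0.03 m/s and x of pen_2 in the frame of pen_tray between -0.072 and 0.072 m and y of pen_2 in the frame of pen_tray between -0.065 and 0.065 m and x of wax_stick in the frame of dish between -0.07 and -0.003 m and y of wax_stick in the frame of dish between -0.078 and 0.078 m and z of each of wax_stick, eraser in the frame of dish below 0.03 m and x of eraser in the frame of dish between -0.07 and -0.003 m and y of eraser in the frame of dish between -0.078 and 0.078 m and angle between dish's own z axis and vertical below 0.06 rad and height (world z) of dish between -0.01 and 0.006 m and linear speed of dish below 0.02 m/s and contact force between the fingers and dish below 0.2 N); the robot touches nothing.
It fails at once if the wax stick or the eraser spills from the dish (distance between any of wax_stick, eraser and dish above 0.11 m).
It fails at once if the dish is tipped steeply while its pouring lip is more than 12 cm above the desk (angle between dish's own z axis and vertical above 0.785 rad and height (world z) of pen_lip above 0.12 m).
It fails at once if the bell is shifted by more than 3 cm (distance of bell from where it was at the start of the episode above 0.03 m).
It also fails if it takes over 72 s, if anything falls off the work surface, if the arm or the gripper's body presses on something with over 40 N, if the wrist force passes 120 N, or if a joint passes its speed limit or range.

## Robot

A 7-joint arm with a two-finger parallel gripper is mounted at the origin on a cart in front of the work surface, level with it; the furniture and walls round the work are solid. World frame = base frame: x ahead of the robot, y to its left, z up, the work surface at z = 0. Lengths are in m, angles in degrees, forces in N, time in s.
With the tool pointing down it reaches from about 0.4 to 0.85 m from the base axis. Payload 6.9 kg.
Tool frame: the origin (TCP) lies at the very end of the fingers, on their centre line; the grasp point (between the pads) lies manip.hold_point_z behind it (manip.hold_point_z is the distance from the TCP to the grasp point, in m); z points along the fingers, y is the line along which they close (so a half turn about z gives the same grasp; the last joint's range is limited). The gripper opens to 85 mm and grips with 20 to 120 N. Pads are 22 mm wide; open, the fingers measure 114 mm over their backs; the gripper's body (76 mm by 85 mm) begins 54 mm behind the grasp point. The pads swing forward as they close: fully open they stand 13 mm farther back than shut.
Start: joints at [79.784, 29.078, -13.613, 85.955, 7.202, 65.827, -8.869], TCP at [0.175, -0.6, 0.231] pointing down, gripper open.
Joint ranges: [-176.47, 176.47], [-13.61, 117.27], [-81.72, 77.17], [0.22, 143.17], [-87.28, 267.28], [10, 112.55], [-165.47, 165.47]. Speed limits (degrees/s): [136.94, 136.94, 180, 180, 180, 180, 180].

## Interface

Orientations are given as a 3x3 rotation matrix whose columns are the frame's x, y, z axes.
In Python, from station import manip gives the robot as it stands. The module is installed in compiled form; this text tells all that it offers.
- The arm moves only by the shell command python3 -m pendant 'ROWS' [FORCE]. ROWS is text: rows parted by semicolons, each of 7 numbers parted by spaces: the shift along the tool's x, y, z in mm, then the turn, a rotation vector about the tool's x, y, z in rad, then the closure, from -1 (fully open) to 1 (shut), so that 0 is half open. A call has 1 to 20 rows; each row shifts and turns the commanded pose from where the row before left it, along the tool's axes as they then stand; what a row does not reach is not made up. A row lasts 1/10 s, in which the tool goes at most 50 mm and 8.59 degrees, less where a joint would pass 70% of its speed; a pose out of reach is approached as far as the arm can. A call is refused whole if a number of a shift passes 50 or a number of a turn 0.15, either way. A call with a gripper value outside its range is refused whole. The fingers move at their own pace and stop on an object; FORCE is the grip in N (left out, the last holds). Time passes only in rows, so rows that do not move let the fingers close. It gives the time, the measured TCP pose, the force, the opening and the grip force at its end, in the units of the state.
- manip.state(): the state, without advancing time (a new reading comes with each control period).
- manip.capture(name): name is "side" or "top" or "wrist"; returns the picture (420x560x3 uint8, red, green, blue); there is no depth.
- manip.camera_info(name): a dict with "vertical_fov" (degrees; the focal length in pixels is half the picture's height over the tangent of half this angle, whatever the lens; pixels are square), "cx", "cy" (the principal point, pixels), "R" (3x3) and "t" (3): a world point X has camera coordinates R X + t; the wrist camera has in their place "T_tool_cam" (4x4, takes a point from camera to tool coordinates, whose origin is the TCP and whose axes are the flange's). Camera axes: x right, y down, z forward; pixel columns grow to the right and rows downward; lengths in m; the calibration is good to about 2 mm. A picture is of the moment at which its call begins: read the wrist's pose just before it. camera_info takes no time and is no camera call.
- manip.finish_job(): hands the job in; it is judged then, once.
The state is a dict: "time_s": time; "joint_pos": joint angles; "dq": joint speeds; "tau": joint torques, N m; "position": TCP position; "eef_rot": TCP orientation; "force": force on the tool from outside, world axes, zero at the start; "moment": the same for the moment, N m; "width": finger opening in m; "grasp_force": force on a finger pad.
Only numpy, scipy, OpenCV 4.12 (cv2) and the standard library are available. Lean on these libraries where they do the work, as an engineer would, in place of code of your own. Each camera call takes 0.05 s, during which the arm holds its last target. There are 200 camera calls.

## Working session

There is one attempt and no reset: what is moved stays moved. The work goes in short steps, Python scripts to look and compute and a shell command to move; the robot and the scene stay as the last step left them, time stands still between calls to the robot, and variables do not carry over. Pictures are saved under pics/ and viewed, at most 10 in all, crops included, and the job is handed in when it is done.

```bash
mkdir -p pics
python3 - <<'E'
from station import manip
import cv2,numpy as np
print(manip.hold_point_z)
s=manip.state();print({k:np.round(v,3).tolist() for k,v in s.items()})
for n in("top","side"):
    cv2.imwrite(f"pics/{n}0.png",manip.capture(n)[...,::-1])
for n in("top","side","wrist"):print(n,manip.camera_info(n))
E
```

```text
0.0187
{'time_s': 0.0, 'joint_pos': [79.784, 29.126, -13.609, 86.009, 7.202, 65.828, -8.871], 'dq': [0.026, 0.04, 0.003, 0.038, 0.005, -0.001, 0.099], 'tau': [0.001, -62.06, -2.186, -24.965, 0.013, 0.012, -0.0], 'position': [0.175, -0.6, 0.23], 'eef_rot': [[0.96, 0.28, -0.001], [0.28, -0.96, 0.002], [-0.0, -0.002, -1.0]], 'force': [0.007, 0.039, 1.213], 'moment': [0.06, -0.025, 0.013], 'grasp_force': 0.0, 'width': 0.085}
top {'vertical_fov': 47.98838289215313, 'cx': 278.2019413002091, 'cy': 210.39150804999855, 'R': array([[ 0.01551936, -0.999842  ,  0.00866794],
       [-0.9865482 , -0.01672276, -0.16261306],
       [ 0.16273232, -0.00602769, -0.98665184]]), 't': array([0.26584481, 0.57391801, 0.90032808])}
side {'vertical_fov': 44.69639752272924, 'cx': 278.4478445176158, 'cy': 211.88307695993348, 'R': array([[-0.99856556,  0.04731917,  0.02505421],
       [ 0.00519958,  0.55141832, -0.83421269],
       [-0.0532896 , -0.83288579, -0.55087338]]), 't': array([ 0.54774169, -0.09154689,  1.16114144])}
wrist {'vertical_fov': 71.97034971045883, 'cx': 280.312503816303, 'cy': 209.98750959861448, 'T_tool_cam': array([[ 2.41186095e-04, -9.45432022e-01, -3.25819326e-01,
         8.44342475e-02],
       [ 9.99999948e-01,  2.97853997e-04, -1.24039987e-04,
        -8.91980787e-04],
       [ 2.14317964e-04, -3.25819279e-01,  9.45432045e-01,
        -1.42584174e-01],
       [ 0.00000000e+00,  0.00000000e+00,  0.00000000e+00,
         1.00000000e+00]])}
```

View pics/top0.png

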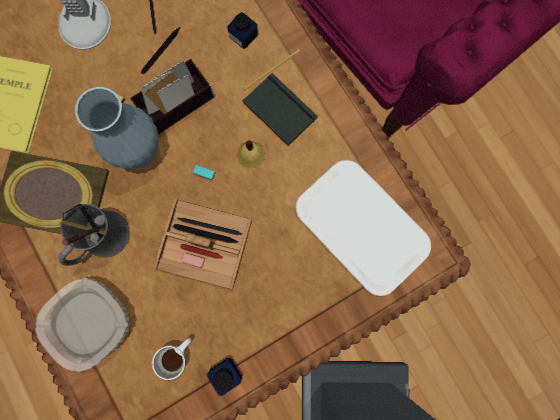

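View pics/side0.png

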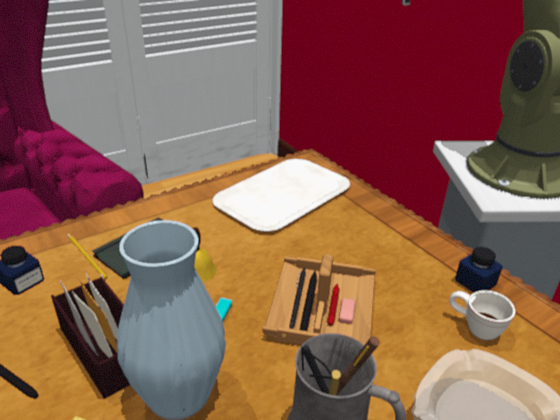

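Top view: the dish is centred near (203,245), with the pens' section toward the top of the image. The tray is at about (363,228) and the bell at (251,152). There are two eraser-like objects: the pink one in the dish at (193,260), which is the real one because it lies in the dish, and a turquoise look-alike at (204,172). An enlarged crop will confirm this.

Run:
```python
import cv2
i=cv2.imread("pics/top0.png")[140:305,145:445]
i=cv2.resize(i[:, :],None,fx=2.66,fy=2.66,interpolation=cv2.INTER_CUBIC)
cv2.imwrite("pics/c1.png",i)
```

```text
(no output)
```

View pics/c1.png

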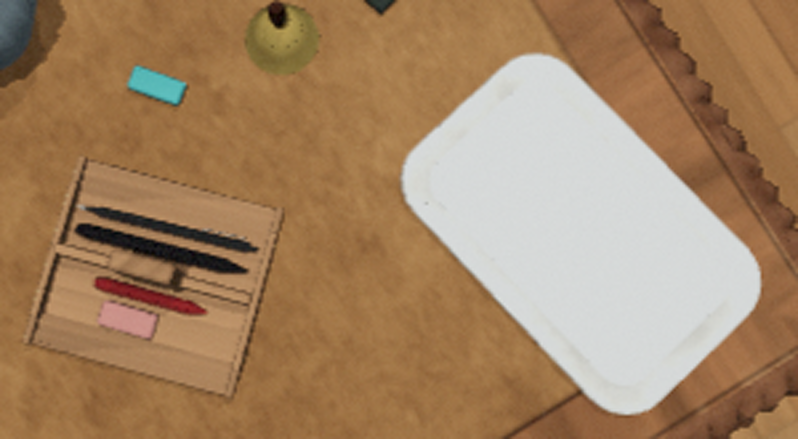

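The crop shows the dish corners at (85,158), (282,208), (232,396) and (28,342). The black pens are in its upper section, the red wax and pink eraser in the lower. The turquoise eraser lies outside at (157,85). Next I compute the poses.

```bash
cat > h.py <<'E'
import numpy as np,cv2
from station import manip
from scipy.spatial.transform import Rotation as Ro
def cam(n):
    c=manip.camera_info(n);f=210/np.tan(np.radians(c["vertical_fov"]/2))
    if "R" in c: return f,c["cx"],c["cy"],c["R"],c["t"]
    s=manip.state();T=np.eye(4);T[:3,:3]=s["eef_rot"];T[:3,3]=s["position"];M=np.linalg.inv(T@c["T_tool_cam"])
    return f,c["cx"],c["cy"],M[:3,:3],M[:3,3]
def back(C,px,z):
    f,cx,cy,R,t=C;px=np.atleast_2d(px).astype(float)
    d=np.c_[(px[:,0]-cx)/f,(px[:,1]-cy)/f,np.ones(len(px))]@R
    o=-R.T@t;return o+d*((z-o[2])/d[:,2])[:,None]
def proj(C,X):
    f,cx,cy,R,t=C;p=np.atleast_2d(X)@R.T+t;return np.c_[f*p[:,0]/p[:,2]+cx,f*p[:,1]/p[:,2]+cy]
E
python3 - <<'E'
from h import *
C=cam("top");np.set_printoptions(precision=4,suppress=True)
print("cam at",-C[3].T@C[4])
o=np.array([145,140])
P=np.array([[85,158],[282,208],[232,396],[28,342]])/2.66+o
X=back(C,P,.027);print(X)
print("sides",np.linalg.norm(X-np.roll(X,-1,0),axis=1),"centre",X.mean(0))
d=(X[0]+X[1]-X[2]-X[3])[:2];print("dish x yaw",np.degrees(np.arctan2(d[1],d[0])))
D=back(C,np.array([[58,248],[250,298]])/2.66+o,.036);print("divider",D,D.mean(0))
i=cv2.imread("pics/top0.png").astype(int)
m=((i.min(2)>150)&(i.max(2)-i.min(2)<30)).astype(np.uint8)
m[:, :280]=0;m[:140]=0;m[310:]=0
c=max(cv2.findContours(m,0,1)[0],key=cv2.contourArea)
w=back(C,c[:,0],.010)[:,:2]
r=cv2.minAreaRect((w*1000).astype(np.float32));print("tray",r)
B=back(C,[[251,160]],.02);print("bell",B)
E
```

```text
cam at [0.4156 0.2808 0.9793]
[[0.5919 0.4829 0.027 ]
 [0.5556 0.3302 0.027 ]
 [0.4128 0.364  0.027 ]
 [0.4505 0.5186 0.027 ]]
sides [0.157  0.1467 0.1591 0.1459] centre [0.5027 0.4239 0.027 ]
dish x yaw -13.750918642613687
divider [[0.5209 0.4978 0.036 ]
 [0.4856 0.352  0.036 ]] [0.5033 0.4249 0.036 ]
tray ((545.703125, 99.75785064697266), (270.5965881347656, 170.9557342529297), 44.32988357543945)
bell [[0.6799 0.3337 0.02  ]]
```

```bash
cat >> h.py <<'E'
from scipy.linalg import expm,logm
def TM(R,p):
    T=np.eye(4);T[:3,:3]=R;T[:3,3]=p;return T
def rot(yaw,lean=0):
    "tool y along dish +y (dish x yaw in deg), tool x = -dish x when down; lean>0: gripper leans toward -dish x (fingers point to +dish x)"
    c,s=np.cos(np.radians(yaw)),np.sin(np.radians(yaw));X=np.array([c,s,0]);Y=np.array([-s,c,0]);Z=np.array([0,0,1.])
    l=np.radians(lean);z=np.sin(l)*X-np.cos(l)*Z
    return np.c_[np.cross(Y,z),Y,z]
def plan(R,p,n,R0=None,p0=None):
    "constant row, n times, from present (or given) pose to (R,p)"
    s=manip.state();A=TM(s["eef_rot"] if R0 is None else R0,s["position"] if p0 is None else p0)
    U,_,V=np.linalg.svd(A[:3,:3]);A[:3,:3]=U@V
    S=expm(np.real(logm(np.linalg.inv(A)@TM(R,p)))/n)
    r=Ro.from_matrix(S[:3,:3]).as_rotvec()
    print(n,"x",np.round(S[:3,3]*1000,1),np.round(r,4),"mid",np.round((A@np.linalg.matrix_power(S,n//2))[:3,3],3))
E
python3 - <<'E'
from h import *
plan(rot(-14),[.503,.424,.231],42)
E
```

```text
42 x [33.1 10.2 -0. ] [-0.     -0.0001 -0.0622] mid [ 0.731 -0.213  0.231]
```

```bash
R="33.1 10.2 0 0 0 -.0622 -1"; python3 -m pendant '33.1 10.2 0 0 0 -.0622 -1;33.1 10.2 0 0 0 -.0622 -1;33.1 10.2 0 0 0 -.0622 -1;33.1 10.2 0 0 0 -.0622 -1;33.1 10.2 0 0 0 -.0622 -1;33.1 10.2 0 0 0 -.0622 -1;33.1 10.2 0 0 0 -.0622 -1;33.1 10.2 0 0 0 -.0622 -1;33.1 10.2 0 0 0 -.0622 -1;33.1 10.2 0 0 0 -.0622 -1;33.1 10.2 0 0 0 -.0622 -1;33.1 10.2 0 0 0 -.0622 -1;33.1 10.2 0 0 0 -.0622 -1;33.1 10.2 0 0 0 -.0622 -1'
python3 - <<'E'
from h import *
s=manip.state();print(np.round(s["joint_pos"],1))
plan(rot(-14),[.503,.424,.231],28)
E
```

```text
time_s: 1.5
position: [0.6104, -0.4208, 0.2304]
eef_rot: [[0.402, 0.916, -0.001], [0.916, -0.402, 0.001], [0.0, -0.001, -1.0]]
force: [0.5, -0.3, -0.3]
width: 0.0854
grasp_force: 0.0
[ 44.5  41.5 -25.9  64.4  17.3  77.7  -3. ]
28 x [33.1 10.2 -0. ] [-0.     -0.     -0.0622] mid [0.753 0.027 0.231]
```

```bash
python3 -m pendant '33.1 10.2 0 0 0 -.0622 -1;33.1 10.2 0 0 0 -.0622 -1;33.1 10.2 0 0 0 -.0622 -1;33.1 10.2 0 0 0 -.0622 -1;33.1 10.2 0 0 0 -.0622 -1;33.1 10.2 0 0 0 -.0622 -1;33.1 10.2 0 0 0 -.0622 -1;33.1 10.2 0 0 0 -.0622 -1;33.1 10.2 0 0 0 -.0622 -1;33.1 10.2 0 0 0 -.0622 -1;33.1 10.2 0 0 0 -.0622 -1;33.1 10.2 0 0 0 -.0622 -1;33.1 10.2 0 0 0 -.0622 -1;33.1 10.2 0 0 0 -.0622 -1'
python3 -m pendant '33.1 10.2 0 0 0 -.0622 -1;33.1 10.2 0 0 0 -.0622 -1;33.1 10.2 0 0 0 -.0622 -1;33.1 10.2 0 0 0 -.0622 -1;33.1 10.2 0 0 0 -.0622 -1;33.1 10.2 0 0 0 -.0622 -1;33.1 10.2 0 0 0 -.0622 -1;33.1 10.2 0 0 0 -.0622 -1;33.1 10.2 0 0 0 -.0622 -1;33.1 10.2 0 0 0 -.0622 -1;33.1 10.2 0 0 0 -.0622 -1;33.1 10.2 0 0 0 -.0622 -1;33.1 10.2 0 0 0 -.0622 -1;33.1 10.2 0 0 0 -.0622 -1; 0 0 0 0 0 0 -1'
python3 - <<'E'
from h import *
s=manip.state();print(np.round(s["joint_pos"],1))
C=cam("wrist");cv2.imwrite("pics/w1.png",manip.capture("wrist")[...,::-1])
R=Ro.from_euler('z',-13.75,degrees=True).as_matrix()
for q in([0,0,.088],[.0,.024,.088],[0,-.024,.088],[.0,.0825,.027],[0,-.0825,.027],[.074,.0825,.027]):print(q,proj(C,R@np.array(q)+[.503,.424,0]))
E
```

```text
time_s: 2.9
position: [0.7531, 0.0268, 0.2304]
eef_rot: [[-0.441, 0.897, -0.001], [0.897, 0.441, -0.0], [0.0, -0.001, -1.0]]
force: [-0.3, 0.0, 0.1]
width: 0.0855
grasp_force: 0.0
time_s: 4.4
position: [0.498, 0.4278, 0.2318]
eef_rot: [[-0.973, 0.233, -0.003], [0.233, 0.973, 0.002], [0.003, 0.001, -1.0]]
force: [0.2, -0.2, 0.5]
width: 0.0855
grasp_force: 0.0
[-16.3  38.1 -49.9  80.3  29.   74.9   9. ]
[0, 0, 0.088] [[276.69067285 202.37324433]]
[0.0, 0.024, 0.088] [[299.79627808 202.47725209]]
[0, -0.024, 0.088] [[253.57084847 202.26917256]]
[0.0, 0.0825, 0.027] [[343.75171952 187.91608708]]
[0, -0.0825, 0.027] [[210.46077999 187.28988495]]
[0.074, 0.0825, 0.027] [[339.46299559 242.24263888]]
```

View pics/w1.png

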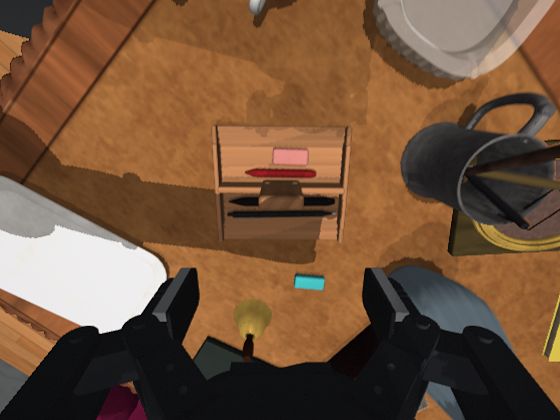

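The wrist view shows the dish corners at about (213,126), (351,126), (343,242) and (217,242), and the board at about (281,193). I refine the pose from these corners.

Run:
```python
from h import *
i=cv2.imread("pics/w1.png")[110:260,195:365]
cv2.imwrite("pics/c2.png",cv2.resize(i,None,fx=4,fy=4,interpolation=cv2.INTER_CUBIC))
```

```text
(no output)
```

View pics/c2.png

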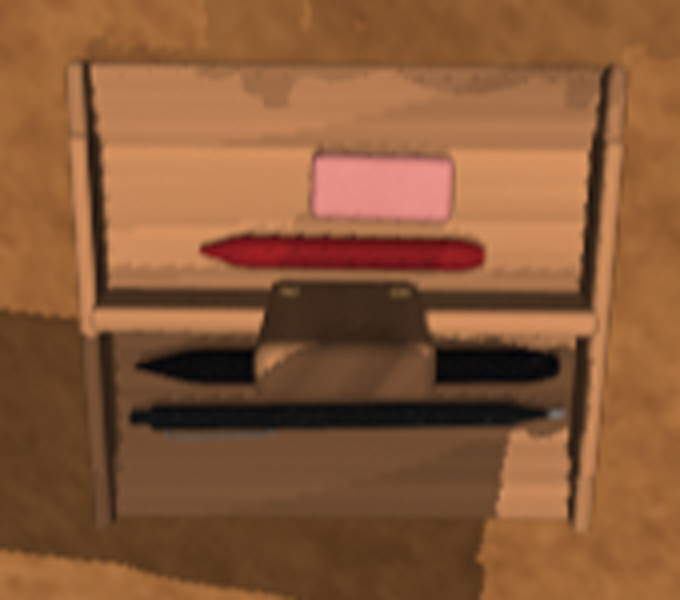

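The crop puts the board top centre at (345,370), which is full-image (281.3,202.5), and the end boards' outer corners at (68,62), (627,68), (592,528) and (97,525).

Run:
```python
from h import *
from scipy.optimize import least_squares
C=cam("wrist");o=[195,110]
px=np.array([[68,62],[627,68],[592,528],[97,525],[255,342],[435,342],[345,372]])/4+o
q=np.array([[-.074,-.0825,.027],[-.074,.0825,.027],[.074,.0825,.027],[.074,-.0825,.027],[-.008,-.024,.088],[-.008,.024,.088],[0,0,.088]])
def W(p,q):return q@Ro.from_euler('z',p[2]).as_matrix().T+[p[0],p[1],0]
r=least_squares(lambda p:(proj(C,W(p,q))-px).ravel(),[.503,.424,-.24])
print(r.x[:2],np.degrees(r.x[2]),np.round(r.fun,1))
p=r.x;yaw=np.degrees(p[2])
plan(rot(yaw),[p[0],p[1],.15],4);
plan(rot(yaw),[p[0],p[1],.051],5,rot(yaw),[p[0],p[1],.15]);
```

```text
[0.50794601 0.42634206] -14.136856298167325 [-1.8 -0.2  1.5 -0.7  0.2  0.7 -0.9  0.7 -0.5 -0.1  1.1  0.2  0.2 -0. ]
4 x [-1.7  0.6 20.4] [ 0.0001 -0.0003  0.0017] mid [0.504 0.426 0.191]
5 x [ 0.   0.  19.8] [ 0.  0. -0.] mid [0.508 0.426 0.11 ]
```

```bash
python3 -m pendant '-2 .6 20 0 0 .0017 -1;-1.7 .6 20.4 0 0 .0017 -1;-1.7 .6 20.4 0 0 .0017 -1;-1.7 .6 20.4 0 0 .0017 -1;0 0 20 0 0 0 -1;0 0 20 0 0 0 -1;0 0 20 0 0 0 -1;0 0 20 0 0 0 -1;0 0 19 0 0 0 -1;0 0 0 0 0 0 -1;0 0 0 0 0 0 1;0 0 0 0 0 0 1;0 0 0 0 0 0 1;0 0 0 0 0 0 1;0 0 0 0 0 0 1;0 0 0 0 0 0 1' 60
```

```text
time_s: 6.05
position: [0.512, 0.4249, 0.0527]
eef_rot: [[-0.968, 0.25, 0.002], [0.25, 0.968, 0.002], [-0.002, 0.002, -1.0]]
force: [0.6, -0.2, 6.6]
width: 0.0473
grasp_force: 62.6
```

```bash
python3 -m pendant '0 0 -5 0 0 0 1;0 0 -10 0 0 0 1;0 0 -12 0 0 0 1;0 0 -12 0 0 0 1;0 0 -12 0 0 0 1;0 0 -5 0 0 0 1;0 0 0 0 0 0 1;0 0 0 0 0 0 1;0 0 0 0 0 0 1;0 0 0 0 0 0 1'
python3 - <<'E'
from h import *
s=manip.state();print(np.round(s["joint_pos"],1))
off=Ro.from_euler('z',14.14,degrees=True).apply([.004,-.0014,0])
p=Ro.from_euler('z',-45.7,degrees=True).apply(off)+[.4214,.2272,s["position"][2]]
print(off,p)
plan(rot(-45.7),p,20)
E
```

```text
time_s: 7.05
position: [0.5111, 0.4239, 0.1065]
eef_rot: [[-0.968, 0.25, -0.001], [0.25, 0.968, -0.001], [0.001, -0.001, -1.0]]
force: [-0.4, 0.3, -3.4]
width: 0.047
grasp_force: 62.1
[-17.   44.8 -45.9  88.3  34.9  62.1   4.1]
[ 0.00422082 -0.00038041  0.        ] [0.42407562 0.22391351 0.10646703]
20 x [ -1.1 -11.    0. ] [-0.     -0.      0.0273] mid [0.481 0.318 0.106]
```

```bash
python3 -m pendant '-1.1 -6 0 0 0 .0273 1;-1.1 -11 0 0 0 .0273 1;-1.1 -11 0 0 0 .0273 1;-1.1 -11 0 0 0 .0273 1;-1.1 -11 0 0 0 .0273 1;-1.1 -11 0 0 0 .0273 1;-1.1 -11 0 0 0 .0273 1;-1.1 -11 0 0 0 .0273 1;-1.1 -11 0 0 0 .0273 1;-1.1 -11 0 0 0 .0273 1;-1.1 -11 0 0 0 .0273 1;-1.1 -11 0 0 0 .0273 1;-1.1 -11 0 0 0 .0273 1;-1.1 -11 0 0 0 .0273 1;-1.1 -11 0 0 0 .0273 1;-1.1 -11 0 0 0 .0273 1;-1.1 -11 0 0 0 .0273 1;-1.1 -11 0 0 0 .0273 1;-1.1 -11 0 0 0 .0273 1;-1.1 -9 0 0 0 .0273 1'
python3 -m pendant '0 0 0 0 0 0 1;0 0 0 0 0 0 1'
python3 - <<'E'
from h import *
s=manip.state();print(np.round(s["joint_pos"],1))
p=np.array([.4241,.2239,.0535])
plan(rot(-45.7),p,12)
cv2.imwrite("pics/t2.png",manip.capture("top")[...,::-1][100:310,130:450])
i=cv2.imread("pics/t2.png");cv2.imwrite("pics/t2.png",cv2.resize(i,None,fx=2.5,fy=2.5,interpolation=cv2.INTER_CUBIC))
E
```

```text
time_s: 9.05
position: [0.4258, 0.2295, 0.1071]
eef_rot: [[-0.696, 0.718, -0.0], [0.718, 0.696, -0.0], [-0.0, -0.0, -1.0]]
force: [0.5, 0.1, -2.7]
width: 0.0468
grasp_force: 62.3
time_s: 9.25
position: [0.4268, 0.2305, 0.1073]
eef_rot: [[-0.698, 0.716, 0.001], [0.716, 0.698, 0.0], [-0.0, 0.001, -1.0]]
force: [0.1, 0.3, -2.4]
width: 0.0471
grasp_force: 62.3
[ -3.4  29.6 -40.9 116.   27.7  44.1 -16.6]
12 x [-0.2 -0.5  4.5] [ 0.0001  0.     -0.    ] mid [0.425 0.227 0.08 ]
```

View pics/t2.png

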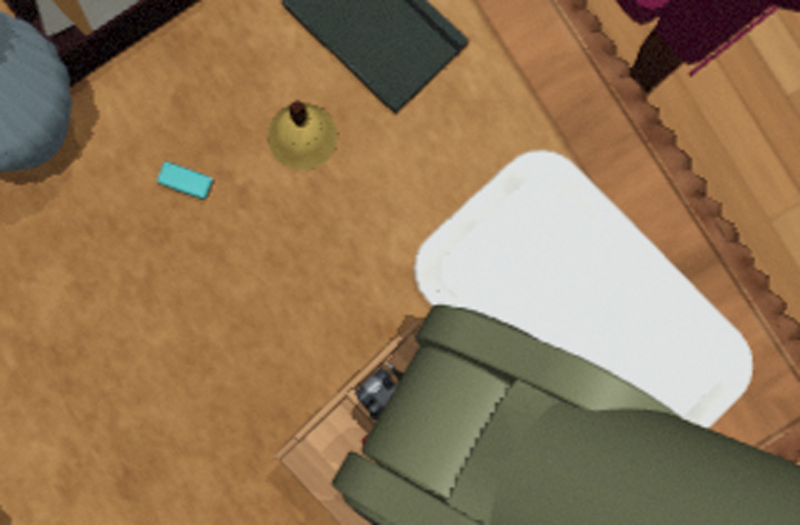

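```bash
python3 - <<'E'
from h import *
plan(rot(-45.7),np.array([.4384,.2379,.0535]),14)
E
python3 -m pendant '0 2 0 0 0 0 1;-.3 1 4 0 0 0 1;-.3 1 4 0 0 0 1;-.3 1 4 0 0 0 1;-.3 1 4 0 0 0 1;-.3 1 4 0 0 0 1;-.3 1 4 0 0 0 1;-.3 1 4 0 0 0 1;-.3 1 4 0 0 0 1;-.3 1 4 0 0 0 1;-.3 1 4 0 0 0 1;-.3 0 4 0 0 0 1;0 0 4 0 0 0 1;0 0 3 0 0 0 1;0 0 2 0 0 0 1;0 0 0 0 0 0 1;0 0 0 0 0 0 1'
```

```text
14 x [-0.2  0.9  3.8] [ 0.0001 -0.     -0.    ] mid [0.433 0.234 0.08 ]
time_s: 11.0
position: [0.4374, 0.2364, 0.0541]
eef_rot: [[-0.698, 0.716, 0.0], [0.716, 0.698, 0.0], [0.0, 0.0, -1.0]]
force: [-0.2, -0.4, -2.6]
width: 0.047
grasp_force: 62.3
```

```bash
python3 -m pendant '0 0 1.5 0 0 0 1;0 0 1 0 0 0 1;0 0 0 0 0 0 1;0 0 0 0 0 0 -1;0 0 0 0 0 0 -1;0 0 0 0 0 0 -1;0 0 0 0 0 0 -1;0 0 0 0 0 0 -1;0 0 0 0 0 0 -1;0 0 0 0 0 0 -1;0 0 -15 0 0 0 -1;0 0 -25 0 0 0 -1;0 0 -30 0 0 0 -1;0 0 -30 0 0 0 -1;0 0 -30 0 0 0 -1;0 0 0 0 0 0 -1;0 0 0 0 0 0 -1'
python3 - <<'E'
from h import *
s=manip.state();print(np.round(s["joint_pos"],1))
C=cam("wrist");i=manip.capture("wrist")[...,::-1];cv2.imwrite("pics/w2r.png",i)
i=np.ascontiguousarray(i[60:340,90:470]);cv2.imwrite("pics/w2.png",cv2.resize(i,None,fx=2,fy=2,interpolation=cv2.INTER_CUBIC))
np.savez("C2.npz",R=C[3],t=C[4])
E
```

```text
time_s: 12.7
position: [0.4376, 0.2362, 0.1819]
eef_rot: [[-0.698, 0.716, 0.001], [0.716, 0.698, 0.0], [-0.001, 0.001, -1.0]]
force: [0.1, -0.0, 0.9]
width: 0.0853
grasp_force: 0.0
[ 1.000e-01  2.520e+01 -4.500e+01  1.088e+02  2.160e+01  5.470e+01
 -1.070e+01]
```

View pics/w2.png

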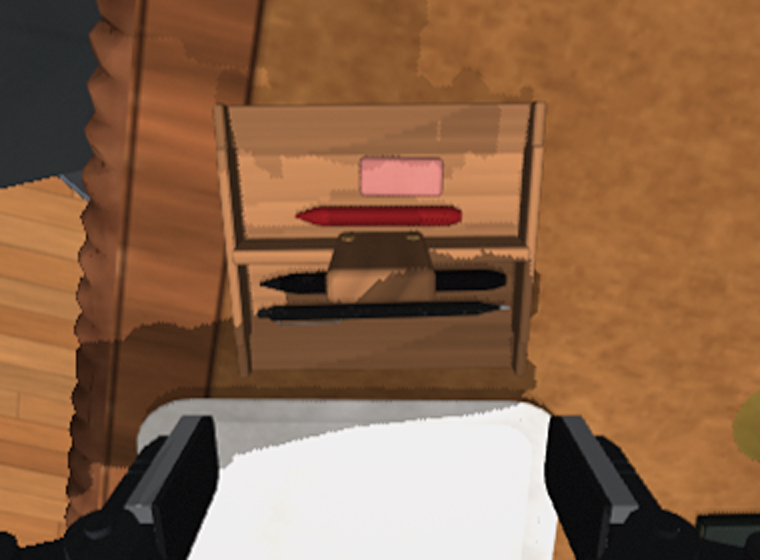

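The dish stands upright, squared to the tray, with its contents in place. In the crop its corners are at (216,104), (546,104), (529,375) and (244,375), the board's back edge runs (327,268)–(434,268), and the tray's near rim lies at v≈400.

Run:
```python
from h import *
from scipy.optimize import least_squares
C=cam("wrist");o=[90,60]
px=np.array([[216,104],[546,104],[529,375],[244,375],[327,268],[434,268],[381,286]])/2+o
q=np.array([[-.074,-.0825,.027],[-.074,.0825,.027],[.074,.0825,.027],[.074,-.0825,.027],[-.008,-.024,.088],[-.008,.024,.088],[0,0,.088]])
def W(p,q):return q@Ro.from_euler('z',p[2]).as_matrix().T+[p[0],p[1],0]
r=least_squares(lambda p:(proj(C,W(p,q))-px).ravel(),[.4357,.2412,-.8])
p=r.x;print(p[:2],np.degrees(p[2]),np.round(r.fun,1))
w=back(C,np.array([[200,399],[500,402]])/2+o,.010)[:,:2]
t=np.array([.5457,.0998]);u=np.array([np.cos(np.radians(-45.7)),np.sin(np.radians(-45.7))]);v=np.array([-u[1],u[0]])
print("rim in tray frame",(w-t)@np.c_[u,v],"dish",(p[:2]-t)@np.c_[u,v])
g=np.r_[p[:2],.066]
R=rot(np.degrees(p[2]),40)
P=g-R[:,2]*.0187;print("grasp TCP",P, "pre",P-R[:,2]*.09)
# hold: TCP = g + z*0.0187
P=g+R[:,2]*.0187;pre=P-R[:,2]*.10;print("grasp TCP",P,"pre",pre)
plan(R,pre+[0,0,.04],14)
```

```text
[0.43150184 0.24384239] -45.20642082997446 [-2.5  0.2  2.4 -1.5 -0.4  0.6 -2.8  1.8 -0.7  0.4  2.5 -0.2  0.7  0.1]
rim in tray frame [[-0.08574943 -0.09213251]
 [-0.08350774  0.0910399 ]] dish [-0.18284784  0.01887061]
grasp TCP [0.423033   0.25237247 0.08032503] pre [0.38227389 0.29342633 0.14926903]
grasp TCP [0.43997067 0.23531231 0.05167497] pre [0.39468277 0.28092771 0.12827941]
14 x [ 4.6  0.1 -0.6] [-0.0003 -0.0498 -0.0006] mid [0.415 0.259 0.18 ]
```

```bash
python3 -m pendant '4.6 0 -.6 0 -.05 0 -1;4.6 0 -.6 0 -.05 0 -1;4.6 0 -.6 0 -.05 0 -1;4.6 0 -.6 0 -.05 0 -1;4.6 0 -.6 0 -.05 0 -1;4.6 0 -.6 0 -.05 0 -1;4.6 0 -.6 0 -.05 0 -1;4.6 0 -.6 0 -.05 0 -1;4.6 0 -.6 0 -.05 0 -1;4.6 0 -.6 0 -.05 0 -1;4.6 0 -.6 0 -.05 0 -1;4.6 0 -.6 0 -.05 0 -1;4.6 0 -.6 0 -.05 0 -1;4.6 0 -.6 0 -.05 0 -1;0 0 0 0 0 0 -1;0 0 0 0 0 0 -1'
python3 - <<'E'
from h import *
s=manip.state();print(np.round(s["joint_pos"],1))
R=rot(-45.2,40);P=np.array([.4400,.2353,.0517]);pre=P-R[:,2]*.085
print(s["eef_rot"]-R)
plan(R,pre,8)
E
```

```text
time_s: 14.35
position: [0.3935, 0.2809, 0.1683]
eef_rot: [[-0.536, 0.715, 0.449], [0.546, 0.699, -0.462], [-0.644, -0.002, -0.765]]
force: [0.2, -0.2, -0.7]
width: 0.0853
grasp_force: 0.0
[-44.3  31.1 -31.1 114.8  51.8  73.7 -62. ]
[[ 0.0038441   0.00565922 -0.00435727]
 [ 0.00263753 -0.00574936 -0.00565993]
 [-0.00098005 -0.00246539  0.0008274 ]]
8 x [3.1 0.1 5.8] [-0.0009  0.0002 -0.0006] mid [0.397 0.277 0.143]
```

```bash
python3 -m pendant '3 0 6 0 0 0 -1;3 0 6 0 0 0 -1;3 0 6 0 0 0 -1;3 0 6 0 0 0 -1;3 0 6 0 0 0 -1;3 0 6 0 0 0 -1;3 0 6 0 0 0 -1;3 0 6 0 0 0 -1;0 0 0 0 0 0 -1;0 0 0 0 0 0 -1'
python3 - <<'E'
from h import *
R=rot(-45.2,40);P=np.array([.4400,.2353,.0517])
plan(R,P,8)
s=manip.state();print(R.T@(P-s["position"]))
E
```

```text
time_s: 15.35
position: [0.4026, 0.2721, 0.117]
eef_rot: [[-0.534, 0.716, 0.45], [0.548, 0.698, -0.462], [-0.644, -0.0, -0.765]]
force: [0.5, 0.3, -0.1]
width: 0.0853
grasp_force: 0.0
8 x [ 0.2  0.1 10.5] [-0.0008  0.0002 -0.0009] mid [0.421 0.254 0.084]
[0.00175858 0.0006668  0.08370677]
```

```bash
python3 -m pendant '.2 0 10 0 0 0 -1;.2 0 11 0 0 0 -1;.2 0 11 0 0 0 -1;.2 0 11 0 0 0 -1;.2 0 11 0 0 0 -1;.2 0 11 0 0 0 -1;.2 0 10 0 0 0 -1;.2 0 8 0 0 0 -1;0 0 0 0 0 0 -1;0 0 0 0 0 0 -1;0 0 0 0 0 0 1;0 0 0 0 0 0 1;0 0 0 0 0 0 1;0 0 0 0 0 0 1;0 0 0 0 0 0 1;0 0 0 0 0 0 1' 100
```

```text
time_s: 16.95
position: [0.4389, 0.2352, 0.0532]
eef_rot: [[-0.534, 0.716, 0.451], [0.548, 0.699, -0.461], [-0.644, 0.001, -0.765]]
force: [-2.4, 1.2, 4.9]
width: 0.046
grasp_force: 102.8
```

Run:
```python
from h import *
s=manip.state();A=TM(s["eef_rot"],s["position"])
U,_,V=np.linalg.svd(A[:3,:3]);A[:3,:3]=U@V
D=TM(Ro.from_euler('z',-45.2,degrees=True).as_matrix(),[.4315,.2438,0])
u=D[:3,0];
d=u*.0725;R=A[:3,:3]
print("lift 28 then fwd 72: tool",R.T@[0,0,.028]*1e3,R.T@d*1e3)
np.savez("hold.npz",G=np.linalg.inv(D)@A)
D2=D.copy();D2[:3,3]+=d+[0,0,.026]
lip=D2@[.073,0,.016,1];print("lip",lip)
def tip(D,a):
    Q=Ro.from_rotvec(D[:3,1]*np.radians(a)).as_matrix();E=np.eye(4);E[:3,:3]=Q;E[:3,3]=lip[:3]-Q@lip[:3];return E@D
G=np.linalg.inv(D)@A;T0=D2@G;T1=tip(D2,66)@G
plan(T1[:3,:3],T1[:3,3],24,T0[:3,:3],T0[:3,3]);print(T0[:3,3],T1)
```

```text
lift 28 then fwd 72: tool [-18.04003941   0.02496482 -21.41392899] [-55.44442572   0.61902644  46.7095543 ]
lip [0.53402428 0.14055746 0.042      1.        ]
24 x [-3.3  0.  -1. ] [ 0.0003  0.048  -0.0002] mid [0.511 0.162 0.107]
[0.48998426 0.18376839 0.07919635] [[-0.62887445  0.71256561 -0.31107425  0.539718  ]
 [ 0.64336258  0.70156606  0.30641419  0.13368622]
 [ 0.43657935 -0.00743747 -0.89963501  0.11348877]
 [ 0.          0.          0.          1.        ]]
```

```bash
python3 -m pendant '-1 0 -1.5 0 0 0 1;-2.5 0 -3 0 0 0 1;-3 0 -3.5 0 0 0 1;-3 0 -3.5 0 0 0 1;-3 0 -3.5 0 0 0 1;-3 0 -3.5 0 0 0 1;-2 0 -2.5 0 0 0 1;-1 0 -1 0 0 0 1;0 0 0 0 0 0 1;0 0 0 0 0 0 1'
python3 -m pendant '-2.5 0 2 0 0 0 1;-4 0 3.4 0 0 0 1;-4 0 3.4 0 0 0 1;-4 0 3.4 0 0 0 1;-4 0 3.4 0 0 0 1;-4 0 3.4 0 0 0 1;-4 0 3.4 0 0 0 1;-4 0 3.4 0 0 0 1;-4 0 3.4 0 0 0 1;-4 0 3.4 0 0 0 1;-4 0 3.4 0 0 0 1;-4 0 3.4 0 0 0 1;-4 0 3.4 0 0 0 1;-3 0 2.5 0 0 0 1;-1.5 0 1.3 0 0 0 1;0 0 0 0 0 0 1;0 0 0 0 0 0 1'
python3 - <<'E'
from h import *
s=manip.state();print(np.round(s["joint_pos"],1))
cv2.imwrite("pics/s3.png",manip.capture("side")[...,::-1])
E
```

```text
time_s: 17.95
position: [0.439, 0.2346, 0.0812]
eef_rot: [[-0.534, 0.716, 0.45], [0.548, 0.698, -0.461], [-0.644, -0.0, -0.765]]
force: [-0.6, -0.9, -3.8]
width: 0.0463
grasp_force: 102.8
time_s: 19.65
position: [0.4893, 0.1832, 0.0811]
eef_rot: [[-0.534, 0.716, 0.45], [0.548, 0.698, -0.461], [-0.644, 0.0, -0.765]]
force: [-0.4, -0.1, -3.3]
width: 0.0466
grasp_force: 102.8
[-33.4  37.6 -24.4 122.6  68.8  60.1 -66.9]
```

View pics/s3.png

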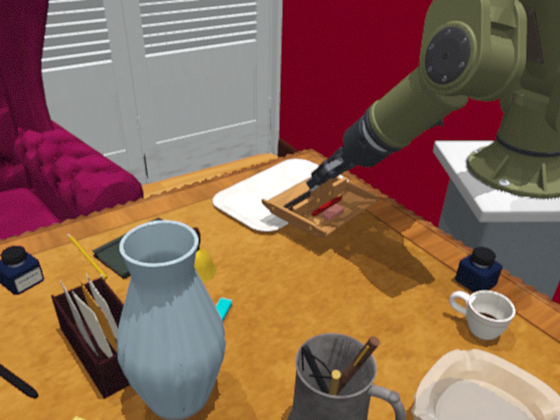

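The side view shows the dish held level, its lip over the tray near (275,205), with the contents in place. Now I tip about the lip.

```bash
python3 -m pendant '-3.3 0 -1 0 .048 0 1;-3.3 0 -1 0 .048 0 1;-3.3 0 -1 0 .048 0 1;-3.3 0 -1 0 .048 0 1;-3.3 0 -1 0 .048 0 1;-3.3 0 -1 0 .048 0 1;-3.3 0 -1 0 .048 0 1;-3.3 0 -1 0 .048 0 1;-3.3 0 -1 0 .048 0 1;-3.3 0 -1 0 .048 0 1;-3.3 0 -1 0 .048 0 1;-3.3 0 -1 0 .048 0 1;0 0 0 0 0 0 1'
python3 - <<'E'
from h import *
h=np.load("hold.npz")["G"];s=manip.state();A=TM(s["eef_rot"],s["position"]);D=A@np.linalg.inv(h)
print(np.round(s["joint_pos"],1),"lip",D@[.073,0,.016,1],"tilt",np.degrees(np.arccos(D[2,2])))
E
```

```text
time_s: 21.0
position: [0.5116, 0.159, 0.1082]
eef_rot: [[-0.69, 0.719, 0.085], [0.713, 0.695, -0.09], [-0.124, -0.001, -0.992]]
force: [-0.1, -0.3, -3.1]
width: 0.0466
grasp_force: 103.1
[  2.6  32.2 -40.8 111.5  38.   48.4 -16.3] lip [0.53432026 0.13718123 0.04340797 1.        ] tilt 32.99353001963382
```

```bash
python3 -m pendant '-3.3 0 -.3 0 .048 0 1;-3.3 0 -.3 0 .048 0 1;-3.3 0 -.3 0 .048 0 1;-3.3 0 -.3 0 .048 0 1;-3.3 0 -.3 0 .048 0 1;-3.3 0 -.3 0 .048 0 1;-3.3 0 -.3 0 .048 0 1;-3.3 0 -.3 0 .048 0 1;-3.3 0 -.3 0 .048 0 1;-3.3 0 -.3 0 .048 0 1;-3.3 0 -.3 0 .048 0 1;-3.3 0 -.3 0 .048 0 1;0 0 0 0 0 0 1;0 0 0 0 0 0 1;0 0 0 0 0 0 1;0 0 0 0 0 0 1;0 0 0 0 0 0 1;0 0 0 0 0 0 1'
python3 - <<'E'
from h import *
h=np.load("hold.npz")["G"];s=manip.state();A=TM(s["eef_rot"],s["position"]);D=A@np.linalg.inv(h)
print(np.round(s["joint_pos"],1),"lip",D@[.073,0,.016,1],"tilt",np.degrees(np.arccos(D[2,2])))
a=manip.capture("side")[...,::-1][120:270,190:430];b=manip.capture("wrist")[...,::-1]
a=cv2.resize(a,(560,350),interpolation=cv2.INTER_CUBIC);b=cv2.resize(b,(330,248))
c=np.zeros((600,560,3),np.uint8);c[:350]=a;c[350:598,:330]=b
t=manip.capture("top")[...,::-1][140:310,270:430];c[350:594,331:560]=cv2.resize(t,(229,244));cv2.imwrite("pics/p4.png",c)
E
```

```text
time_s: 22.8
position: [0.5378, 0.1334, 0.1066]
eef_rot: [[-0.629, 0.716, -0.304], [0.644, 0.698, 0.312], [0.436, 0.0, -0.9]]
force: [-0.6, -0.1, -3.1]
width: 0.0467
grasp_force: 103.7
[ 25.4  49.3 -55.   93.   16.2  65.8  14.5] lip [0.53258093 0.14065041 0.03515148 1.        ] tilt 65.96178867391009
```

View pics/p4.png

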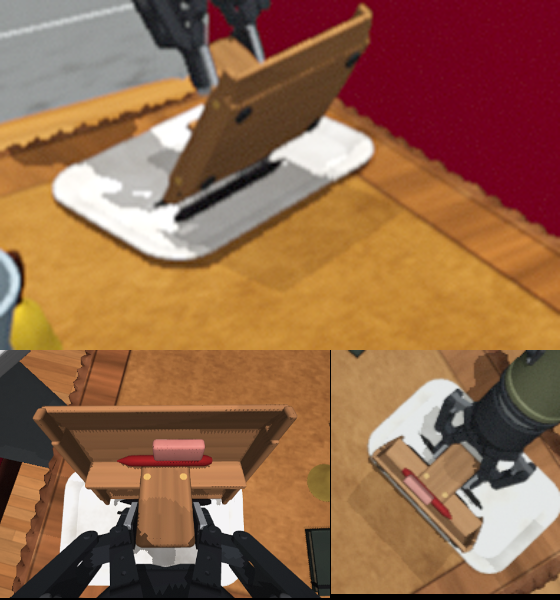

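The composite shows the dish tipped 66°, the wax and eraser resting on the divider, and one pen lengthwise on the tray floor at (178,215)–(280,163). The tip of another shows at (158,205) in front of the lip. I tip a little more to be sure it is empty, and compute the visible pen's position.

```bash
python3 -m pendant '-3.3 0 -.6 0 .048 0 1;-3.3 0 -.6 0 .048 0 1;0 0 0 0 0 0 1;0 0 0 0 0 0 1;0 0 0 0 0 0 1;0 0 0 0 0 0 1;0 0 0 0 0 0 1'
python3 - <<'E'
from h import *
C=cam("side");t=np.array([.5457,.0998]);u=np.array([np.cos(np.radians(-45.7)),np.sin(np.radians(-45.7))]);v=np.array([-u[1],u[0]]);M=np.c_[u,v]
p=np.array([[178,215],[280,163],[158,205]])/2.333+[190,120]
print((back(C,p,.011)[:,:2]-t)@M)
h=np.load("hold.npz")["G"];s=manip.state();A=TM(s["eef_rot"],s["position"]);D=A@np.linalg.inv(h)
print("lip",D@[.073,0,.016,1],"tilt",np.degrees(np.arccos(D[2,2])), (D[:2,3]-t)@M)
b=manip.capture("side")[...,::-1]
cv2.imwrite("pics/s5.png",b)
E
```

```text
time_s: 23.65
position: [0.5422, 0.1291, 0.1049]
eef_rot: [[-0.597, 0.715, -0.363], [0.611, 0.699, 0.373], [0.52, 0.0, -0.854]]
force: [-0.0, 0.4, -3.2]
width: 0.0466
grasp_force: 103.7
[[-0.03176429  0.07960946]
 [-0.03732215 -0.04359977]
 [-0.00962205  0.08058004]]
lip [0.53219335 0.14123279 0.03455126 1.        ] tilt 71.46763062634938 [-0.07745742  0.01859498]
```

```bash
python3 -m pendant '2 0 -3.3 0 0 0 1;2.6 0 -4.3 0 0 0 1;2.6 0 -4.3 0 0 0 1;2.6 0 -4.3 0 0 0 1;2.6 0 -4.3 0 0 0 1;1 0 -1.7 0 0 0 1;0 0 0 0 0 0 1'
python3 - <<'E'
from h import *
R0=np.array([[-.534,.716,.451],[.548,.699,-.461],[-.644,.001,-.765]])
h=np.load("hold.npz")["G"]
D=TM(Ro.from_euler('z',-45.2,degrees=True).as_matrix(),[.4315,.2438,0]);D[:3,3]+=D[:3,0]*.07+[0,0,.044]
T=D@h;plan(T[:3,:3],T[:3,3],26)
s=manip.state();print(np.round(s["position"],4),T[:3,3])
R=T[:3,:3];D[:3,3]=[.4315,.2438,.03];F=(D@h)[:3,3];print("back",R.T@(F-T[:3,3])*1e3)
E
```

```text
time_s: 24.4
position: [0.5427, 0.1286, 0.1308]
eef_rot: [[-0.596, 0.716, -0.363], [0.611, 0.698, 0.373], [0.521, 0.001, -0.854]]
force: [0.4, -0.4, -2.3]
width: 0.0467
grasp_force: 103.7
26 x [3.3 0.  1.2] [-0.    -0.048 -0.   ] mid [0.512 0.161 0.127]
[0.5427 0.1286 0.1308] [0.48822267 0.18554232 0.09719635]
back [ 62.55256867  -0.61016311 -34.39191552]
```

```bash
python3 -m pendant '3.3 0 1.2 0 -.048 0 1;3.3 0 1.2 0 -.048 0 1;3.3 0 1.2 0 -.048 0 1;3.3 0 1.2 0 -.048 0 1;3.3 0 1.2 0 -.048 0 1;3.3 0 1.2 0 -.048 0 1;3.3 0 1.2 0 -.048 0 1;3.3 0 1.2 0 -.048 0 1;3.3 0 1.2 0 -.048 0 1;3.3 0 1.2 0 -.048 0 1;3.3 0 1.2 0 -.048 0 1;3.3 0 1.2 0 -.048 0 1;3.3 0 1.2 0 -.048 0 1;0 0 0 0 0 0 1'
python3 -m pendant '3.3 0 1.2 0 -.048 0 1;3.3 0 1.2 0 -.048 0 1;3.3 0 1.2 0 -.048 0 1;3.3 0 1.2 0 -.048 0 1;3.3 0 1.2 0 -.048 0 1;3.3 0 1.2 0 -.048 0 1;3.3 0 1.2 0 -.048 0 1;3.3 0 1.2 0 -.048 0 1;3.3 0 1.2 0 -.048 0 1;3.3 0 1.2 0 -.048 0 1;3.3 0 1.2 0 -.048 0 1;3.3 0 1.2 0 -.048 0 1;3.3 0 1.2 0 -.048 0 1;0 0 0 0 0 0 1;0 0 0 0 0 0 1'
python3 - <<'E'
from h import *
h=np.load("hold.npz")["G"]
D=TM(Ro.from_euler('z',-45.2,degrees=True).as_matrix(),[.4315,.2438,0]);D[:3,3]+=-D[:3,0]*.004+[0,0,.03]
T=D@h;plan(T[:3,:3],T[:3,3],16)
D[2,3]=.002;T2=D@h;plan(T2[:3,:3],T2[:3,3],12,T[:3,:3],T[:3,3])
E
```

```text
time_s: 25.8
position: [0.5095, 0.1626, 0.1266]
eef_rot: [[-0.699, 0.713, 0.053], [0.711, 0.701, -0.054], [-0.076, -0.0, -0.997]]
force: [-1.1, -0.4, -3.2]
width: 0.0465
grasp_force: 103.6
time_s: 27.3
position: [0.4875, 0.185, 0.0965]
eef_rot: [[-0.535, 0.716, 0.448], [0.548, 0.698, -0.461], [-0.643, -0.002, -0.766]]
force: [-0.2, -0.0, -2.7]
width: 0.0467
grasp_force: 103.7
16 x [ 4.1  0.  -2.3] [-0.0002 -0.0001  0.    ] mid [0.462 0.212 0.09 ]
12 x [ 1.5 -0.   1.8] [-0. -0. -0.] mid [0.436 0.238 0.069]
```

```bash
python3 -m pendant '2 0 -1.2 0 0 0 1;4 0 -2.3 0 0 0 1;4.2 0 -2.3 0 0 0 1;4.2 0 -2.3 0 0 0 1;4.2 0 -2.3 0 0 0 1;4.2 0 -2.3 0 0 0 1;4.2 0 -2.3 0 0 0 1;4.2 0 -2.3 0 0 0 1;4.2 0 -2.3 0 0 0 1;4.2 0 -2.3 0 0 0 1;4.2 0 -2.3 0 0 0 1;4.2 0 -2.3 0 0 0 1;4.2 0 -2.3 0 0 0 1;4.2 0 -2.3 0 0 0 1;4 0 -2.3 0 0 0 1;4 0 -2.3 0 0 0 1;2 0 -1.2 0 0 0 1;0 0 0 0 0 0 1'
python3 -m pendant '1 0 1.3 0 0 0 1;1.5 0 1.8 0 0 0 1;1.5 0 1.8 0 0 0 1;1.5 0 1.8 0 0 0 1;1.5 0 1.8 0 0 0 1;1.5 0 1.8 0 0 0 1;1.5 0 1.8 0 0 0 1;1.5 0 1.8 0 0 0 1;1.5 0 1.8 0 0 0 1;1.5 0 1.8 0 0 0 1;1.5 0 1.8 0 0 0 1;1.2 0 1.5 0 0 0 1;0 0 0 0 0 0 1;0 0 0 0 0 0 1'
python3 - <<'E'
from h import *
h=np.load("hold.npz")["G"];s=manip.state();A=TM(s["eef_rot"],s["position"]);D=A@np.linalg.inv(h);print(D)
E
```

```text
time_s: 29.1
position: [0.4353, 0.2387, 0.0824]
eef_rot: [[-0.534, 0.716, 0.45], [0.548, 0.698, -0.461], [-0.644, 0.0, -0.765]]
force: [-0.3, 0.1, -3.9]
width: 0.0466
grasp_force: 103.7
time_s: 30.5
position: [0.4357, 0.2381, 0.0555]
eef_rot: [[-0.534, 0.716, 0.45], [0.548, 0.698, -0.461], [-0.644, -0.0, -0.765]]
force: [-0.2, 0.1, -2.3]
width: 0.0467
grasp_force: 103.7
[[ 7.04124437e-01  7.10076212e-01  7.41918567e-04  4.28232237e-01]
 [-7.10076592e-01  7.04124193e-01  5.94580842e-04  2.46696129e-01]
 [-1.00205101e-04 -9.45477909e-04  9.99999548e-01  2.27019778e-03]
 [ 0.00000000e+00  0.00000000e+00  0.00000000e+00  1.00000000e+00]]
```

Lower the last 2 mm, release softly, withdraw along the tool axis, then move clear of the top view.

```bash
python3 -m pendant '.7 0 .8 0 0 0 1;.6 0 .7 0 0 0 1;.3 0 .4 0 0 0 1;0 0 0 0 0 0 1;0 0 0 0 0 0 -1;0 0 0 0 0 0 -1;0 0 0 0 0 0 -1;0 0 0 0 0 0 -1;0 0 0 0 0 0 -1;0 0 0 0 0 0 -1;0 0 0 0 0 0 -1;0 0 -8 0 0 0 -1;0 0 -15 0 0 0 -1;0 0 -20 0 0 0 -1;0 0 -20 0 0 0 -1;0 0 -20 0 0 0 -1;0 0 -20 0 0 0 -1;-13 0 -15 0 0 0 -1;-20 0 -23 0 0 0 -1' 20
python3 -m pendant '-20 0 -23 0 0 0 -1;-20 0 -23 0 0 0 -1;0 0 0 0 0 0 -1'
python3 - <<'E'
from h import *
s=manip.state();print(np.round(s["joint_pos"],1))
a=manip.capture("side")[...,::-1][130:320,190:430];t=manip.capture("top")[...,::-1][150:340,160:440]
c=np.zeros((600,500,3),np.uint8);c[:330,:417]=cv2.resize(a,(417,330),interpolation=cv2.INTER_CUBIC);c[330:600,:398]=cv2.resize(t,(398,270),interpolation=cv2.INTER_CUBIC)
cv2.imwrite("pics/p6.png",c)
E
```

```text
time_s: 32.4
position: [0.3889, 0.2854, 0.1824]
eef_rot: [[-0.536, 0.715, 0.449], [0.546, 0.699, -0.462], [-0.644, -0.002, -0.765]]
force: [0.8, 0.1, 0.1]
width: 0.0852
grasp_force: 0.0
time_s: 32.7
position: [0.3905, 0.2858, 0.2468]
eef_rot: [[-0.532, 0.716, 0.453], [0.551, 0.698, -0.457], [-0.643, 0.006, -0.766]]
force: [0.2, 0.5, -0.2]
width: 0.0854
grasp_force: 0.0
[-43.   24.9 -32.8 109.4  47.3  80.3 -53.4]
```

View pics/p6.png

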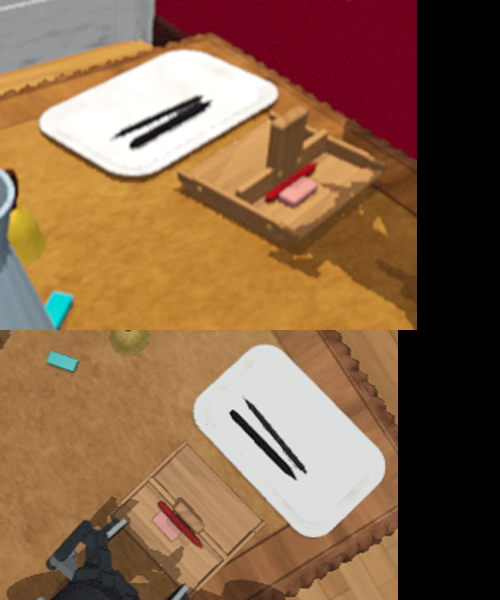

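Both pens lie lengthwise in the tray, at about (262,445) and (275,435) in the lower panel. The dish stands upright on the desk with the wax at (180,523) and the eraser at (166,523). The gripper is clear of everything.

```bash
python3 -c "
from station import manip;print(manip.finish_job())"
```

```text
the job is handed in; nothing more can be done
None
```

The job is handed in: both pens lie lengthwise in the silver tray, and the dish stands upright and released beside it with the wax stick and eraser still in their section; hand-in printed no verdict.

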